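Clear the sighting board and hold a candlestick stem level over it

ROBOT

A 6-joint arm with a two-finger parallel gripper is mounted at the origin on the work surface. World frame = base frame: x ahead of the robot, y to its left, z up, the work surface at z = 0. Lengths are in m, angles in degrees, forces in N, time in s.
With the tool pointing down it reaches from about 0.25 to 0.725 m from the base axis. Payload 9.7 kg.
Tool frame: the origin (TCP) lies midway between the tips of the shut fingers; the grasp point (between the pads) lies 19 mm behind it; x points along the fingers, y is the direction in which the jaws open and shut, and the axes are right-handed (so a half turn about x gives the same grasp; the last joint's range is limited). The gripper opens to 85 mm and grips with 20 to 120 N. Pads are 22 mm wide; open, the fingers measure 114 mm over their backs; the gripper's body (76 mm by 85 mm) begins 54 mm behind the grasp point. The pads swing forward as they close: fully open they stand 13 mm farther back than shut.
Start: joints at [-68.755, 4.979, 10.078, 95.1, 0, 90], TCP at [0.199, -0.513, 0.21] pointing down, gripper open.
Joint ranges: [-179.16, 179.16], [-48.56, 103.87], [-65.8, 70.77], [-126.05, 130.52], [-82.76, 87.17], [-180, 180]. Speed limits (degrees/s): [127.2, 127.2, 147.25, 180, 180, 180].

INTERFACE

Orientations are given as [roll, pitch, yaw] about the fixed x, y, z axes, in that order (R = Rz(yaw) Ry(pitch) Rx(roll)).
In Python, from workcell import bot, cams gives the robot as it stands.
- The arm moves only by the tool apply_moves, never from a script. Its argument "commands" is a list of rows, each a list of 5 numbers: the shift along the tool's x, y, z in m, then the turn about the tool's x in rad, then the opening, from -1 (shut) to 1 (fully open). In form: [[tx, ty, tz, roll, hand], ...]. A call has 1 to 12 rows; each row is the pose to reach, as a shift and turn from the pose measured when the call began, along the tool's axes at that moment; what a row does not reach only later rows make up. A row lasts 1/10 s, in which the tool goes at most 50 mm and 8.59 degrees, less where a joint would pass 70% of its speed; a pose out of reach is approached as far as the arm can. A call with a gripper value outside its range is refused whole. The fingers move at their own pace and stop on an object; "newtons" is the grip in N (left out, the last holds). Time passes only in rows, so rows that repeat a pose let the fingers close. It gives the time, the measured TCP pose, the force and the opening at its end, in the units of the state.
- bot.get_obs(): the state, without advancing time (a new reading comes with each control period).
- cams.camera(name): name is "scene" or "top" or "wrist"; returns a dict with "frame" (400x640x3 uint8, blue, green, red), "depth" (400x640 float32, m along the optical axis (not along the pixel's ray), 0 where there is no reading), "camera_matrix" (3x3 intrinsics, pixels), "R" (3x3) and "t" (3): a world point X has camera coordinates R X + t; the wrist camera has in their place "mount" (4x4, takes a point from camera to tool coordinates, whose origin is the TCP and whose axes are the tool frame's). Camera axes: x right, y down, z forward; pixel columns grow to the right and rows downward; lengths in m; the calibration is good to about 2 mm. The wrist camera is an equidistant fisheye: a pixel r from the principal point sees the ray r / f radians off the axis. A picture is of the moment at which its call begins: read the wrist's pose just before it.
- bot.job_done(): hands the job in, once; it reports no verdict.
Trained networks look in the newest picture that a camera, given by its name, has taken for a name from the list of things; names that differ only in an ending like _2 or _b are one class to them, and where a whole thing is asked for, a point or a joint stands for the part that bears it (a point fixed in the world has none). Each returns a list of dicts, best first, with "confidence" (0 to 1); they miss things now and then, are a little off and sometimes report something else, mostly with a low value. They report only what shows in the picture. A call takes as long as a camera call.
- cams.spot_in(name, camera): "rect" ([left, top, right, bottom] in pixels, round what is visible of it).
The state is a dict: "time": time; "q": joint angles; "qd": joint speeds; "joint_efforts": joint torques, N m; "ee_pos": TCP position; "tcp_rot": TCP orientation; "wrist_force": force on the tool from outside, world axes, zero at the start; "torque": the same for the moment, N m; "opening": finger opening in m.
Only numpy, scipy, OpenCV 4.12 (cv2) and the standard library are available. Lean on these libraries where they do the work, as an engineer would, in place of code of your own. Each camera call takes 0.05 s, during which the arm holds its last target. There are 200 camera calls.

TASK

I want to sight the profile of the cupped candlestick stem against the white board. First clear the two wooden offcuts off the board into the scrap box; then draw the candlestick stem (the one with the bead and flared cup, not the plain blank) out of the leaning rack, turn it level and hold it over the middle of the board, lying lengthwise along the board's long side and at least 15 cm above it. Finish while still holding it there steady: do not put it down, and leave the plain blank and everything else on the bench where it is.

Things in the scene. Friction and masses are not known exactly. Their poses are not given: they have to be found in the camera images.
- candlestick: pale wood stem, 200 mm, 160 g, in either rack socket. Origin: centre of its foot end; z runs along it, foot to cup. From the foot: tenon 20 mm diameter to 45 mm (in the socket), shoulder 40 mm diameter 45-55 mm (rests on the rack's face), straight shaft 28 mm diameter 62-148 mm, bead 42 mm diameter 155-161 mm, cup flaring to 50 mm diameter 168-200 mm
- candlestick_grip (a point): point on the candlestick stem's axis 105 mm from its foot, the middle of the straight 28 mm shaft: a good place to grip it (the centre of mass lies some 15 to 20 mm further towards the cup)
- blank: the plain straight blank of the same pale wood in the rack's other socket: same tenon, shoulder and 28 mm shaft, but 180 mm long with no bead or cup. Leave it. Origin: foot end of the tenon; z along it towards the top
- rack: fixed wooden rack, foot 130 x 200 mm; origin: centre of its underside. Its block (70 x 200 x 55 mm) is tipped 45 degrees: the face looks up and to rack +x (roughly away from the robot), its centre at x 19, z 70 mm. Square sockets 22 mm wide, 48 deep, square to the face at y -60 and +60 mm: stems rise at about 41 degrees (they sag in the slack) to rack +x and draw out along their own axis (45 mm)
- board: fixed white sighting board lying on the bench, 180 mm (its x) by 260 mm (its y, the long side), 12 mm thick. Origin: centre of the underside
- block_offcut: plain rectangular wooden offcut lying on the board, 55 (x) x 30 (y) x 28 (z) mm, 30 g. Origin: centre of the underside
- step_offcut: stepped wooden offcut lying on the board: 70 (x) x 32 (y) x 16 (z) mm with a step 30 mm long and 14 mm higher (30 mm in all) at its -x end, 30 g. Origin: centre of the underside of the 70 mm foot
- scrap_box: fixed open plywood scrap box, 180 (x) x 150 (y) x 80 (z) mm outside, walls and floor 6 mm. Origin: centre of the underside
- jar: bystander: dark turned jar with a knobbed lid, 84 mm across, 92 mm high. Origin: centre of the underside
- oil_bottle: bystander: amber bottle, 56 mm across, 150 mm high. Origin: centre of the underside
- sanding_block: bystander: cork sanding block 100 x 60 x 35 mm. Origin: centre of the underside
- knob_blank: bystander: small turned knob, 44 mm across, 52 mm high. Origin: centre of the underside
- coaster: bystander: dark wooden disc, 80 mm across, 18 mm high. Origin: centre of the underside
- scraper: bystander: flat scraper 200 mm long lying on the bench beyond the rack. Origin: underside

How it is judged:
By the outcome, as a careful person would: the job done as asked, in the order asked, and still so for the second after the job is handed in, while the arm keeps its last pose, push and grip.
It also fails if it takes over 66 s, if anything falls off the work surface, if the arm or the gripper's body presses on something with over 40 N, if the wrist force passes 120 N, or if a joint passes its speed limit or range.

## Working session

There is one attempt and no reset: what is moved stays moved. The work goes in short steps, Python scripts to look and compute and a tool call to move; the robot and the scene stay as the last step left them, time stands still between calls to the robot, and variables do not carry over. Pictures are saved under pics/ and viewed, about 8 in all and at most 12, crops included, and the job is handed in when it is done.

Besides the shell and the picture viewer there is one more tool, called after ">>>" by a JSON object that holds its "fn" and its "kwargs", one argument or row to a line. apply_moves: Moves the arm, as the interface text tells. Its arguments: {"type":"object","properties":{"commands":{"type":"array"},"newtons":{"type":"number"}},"required":["commands"]}

```bash
ls; mkdir -p pics
cat > h.py <<'E'
import numpy as np,cv2
from scipy.spatial.transform import Rotation as Ro
from workcell import bot,cams
def Rt(o): return Ro.from_euler('xyz',o['tcp_rot'],degrees=True).as_matrix()
def world(c):
    K=c['camera_matrix'];d=c['depth'];v,u=np.mgrid[:400,:640]
    P=np.stack([(u-K[0,2])/K[0,0]*d,(v-K[1,2])/K[1,1]*d,d],-1)
    return (P-c['t'])@c['R']   # R^T (P-t)
E
python3 - <<'E'
from h import *
o=bot.get_obs();print(o)
ims=[]
for n in ['scene','top']:
    c=cams.camera(n);W=world(c);np.savez(f'{n}.npz',W=W,**c);im=c['frame'].copy()
    cv2.imwrite(f'pics/{n}_raw.png',im)
    print(n,c['camera_matrix'].tolist(),np.round(-c['R'].T@c['t'],3))
    for t in ['candlestick','candlestick_grip','blank','rack','board','block_offcut','step_offcut','scrap_box','jar','oil_bottle','sanding_block','knob_blank','coaster','scraper']:
        for r in cams.spot_in(t,n)[:2]:
            a=np.array(r['rect']).astype(int);
            w=W[a[1]:a[3]+1,a[0]:a[2]+1].reshape(-1,3);dd=c['depth'][a[1]:a[3]+1,a[0]:a[2]+1].ravel();w=w[dd>0]
            print(t,round(r['confidence'],2),a,np.round(np.median(w,0),3) if len(w) else '', np.round(w[:,2].max(),3) if len(w) else '')
            if r['confidence']>.4:
                cv2.rectangle(im,tuple(map(int,a[:2])),tuple(map(int,a[2:])),(0,0,255),1);cv2.putText(im,t[:7],(int(a[0]),int(a[1])-2),0,.35,(255,0,0),1)
    cv2.imwrite(f'pics/{n}.png',im)
E
```

```text
pics
{'time': 0.0, 'q': array([-6.87548531e+01,  5.01158448e+00,  1.00358447e+01,  9.51007773e+01,
        1.42873997e-03,  8.99989326e+01]), 'qd': array([-0.07602107,  0.02906916, -0.06308643, -0.07742479, -0.11098705,
        0.11207902]), 'joint_efforts': array([-1.52604143e-04, -5.20389926e+01,  4.64803219e+01,  1.63309736e-02,
       -2.98972179e-05,  1.84265019e-06]), 'ee_pos': array([ 0.19921119, -0.51237815,  0.20939091]), 'tcp_rot': array([-91.07078   ,  89.92346965, 110.17543326]), 'wrist_force': array([ 0.68467959, -0.18926545,  0.31272692]), 'torque': array([ 0.02174516, -0.00194572, -0.01123988]), 'opening': 0.08563777463730286}
scene [[518.2993212830837, 0.0, 317.190917700402], [0.0, 518.2993212830837, 208.2599494773517], [0.0, 0.0, 1.0]] [ 1.478 -0.531  1.179]
candlestick 0.84 [227 222 248 246] [ 0.577 -0.262  0.155] 0.189
candlestick_grip 0.58 [225 223 247 244] [ 0.578 -0.266  0.158] 0.189
blank 0.54 [188 224 208 244] [ 0.452 -0.348  0.083] 0.173
rack 0.56 [187 211 257 258] [ 0.463 -0.282  0.046] 0.189
board 0.89 [298 196 393 250] [0.563 0.083 0.009] 0.046
block_offcu
[... 1292 characters left out ...]
10 491 287] [ 0.436 -0.266  0.045] 0.14
step_offcut 0.7 [246 185 277 205] [0.569 0.149 0.026] 0.046
scrap_box 0.86 [104 209 197 301] [0.429 0.418 0.006] 0.084
jar 0.58 [286  95 319 137] [0.748 0.048 0.065] 0.094
oil_bottle 0.72 [166 128 205 160] [0.681 0.312 0.06 ] 0.153
oil_bottle 0.37 [463 201 514 258] [ 0.478 -0.372  0.001] 0.168
sanding_block 0.84 [237 270 284 305] [0.35  0.152 0.033] 0.039
sanding_block 0.73 [287  95 319 135] [0.749 0.047 0.066] 0.094
knob_blank 0.84 [348 117 366 132] [ 0.734 -0.081  0.043] 0.055
coaster 0.58 [324 262 356 296] [ 0.366 -0.035  0.016] 0.023
scraper 0.68 [389 117 473 146] [ 0.725 -0.269  0.001] 0.024
scraper 0.41 [237 267 285 305] [0.354 0.152 0.033] 0.039
```

View pics/top.png

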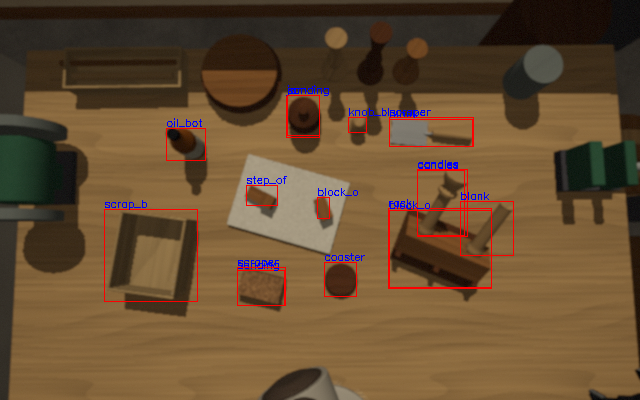

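Run:
```python
from h import *
def blob(n,u0,v0,u1,v1,z0,z1):
    W=np.load(f'{n}.npz')['W'][v0:v1,u0:u1].reshape(-1,3)
    m=(W[:,2]>z0)&(W[:,2]<z1);p=W[m]
    r=cv2.minAreaRect(p[:,:2].astype(np.float32)*1000)
    print(n,(u0,v0),len(p),'minrect c',np.round(r[0],1),'size',np.round(r[1],1),'ang',round(r[2],1),'z',np.round(np.percentile(p[:,2],[5,50,95]),3))
    return p
for n,a in [('top',(240,180,283,210)),('scene',(348,204,383,226))]:
    blob(n,*a,.019,.08); p=blob(n,*a,.035,.08)
for n,a in [('top',(311,191,335,224)),('scene',(306,211,330,238))]:
    blob(n,*a,.022,.08)
blob('top',100,205,200,305,.06,.1); 
W=np.load('top.npz')
p=W['W'].reshape(-1,3);f=W['frame'].reshape(-1,3)
m=(f.min(1)>190)&(p[:,2]>.003)&(p[:,2]<.02);r=cv2.minAreaRect(p[m][:,:2].astype(np.float32)*1000);print('board',m.sum(),r,np.median(p[m],0))
# stems
for n,a in [('top',(412,165,470,240)),('scene',(222,217,252,250)),('top',(457,197,515,260)),('scene',(184,220,210,248))]:
    q=np.load(f'{n}.npz')['W'][a[1]:a[3],a[0]:a[2]].reshape(-1,3);q=q[q[:,2]>.09]
    c=q.mean(0);s=np.linalg.svd(q-c)[2][0];s*=np.sign(s[2]);print(n,len(q),c.round(4),s.round(3),'elev',np.degrees(np.arcsin(s[2])).round(1),'az',np.degrees(np.arctan2(s[1],s[0])).round(1),q.max(0).round(3))
```

```text
top (240, 180) 397 minrect c [563.9 154.3] size [70.4 31.9] ang 61.7 z [0.025 0.03  0.043]
top (240, 180) 177 minrect c [554.6 136.7] size [30.1 31.5] ang 61.9 z [0.038 0.041 0.044]
scene (348, 204) 234 minrect c [568.7 150.8] size [70.9 41.4] ang 63.9 z [0.021 0.028 0.043]
scene (348, 204) 82 minrect c [559.8 133.7] size [28.1 37.4] ang 58.0 z [0.037 0.04  0.044]
top (311, 191) 297 minrect c [534.6   4.3] size [55.  29.9] ang 22.6 z [0.037 0.039 0.042]
scene (306, 211) 200 minrect c [538.7   0.7] size [60.9 37.5] ang 25.0 z [0.025 0.037 0.042]
top (100, 205) 1382 minrect c [434. 399.] size [152.7 180.1] ang 81.5 z [0.062 0.077 0.081]
board 0 ((0.0, 0.0), (0.0, 0.0), 0.0) [nan nan nan]
top 1096 [ 0.5436 -0.2444  0.1638] [-0.047  0.267  0.963] elev 74.3 az 99.9 [0.605 0.    0.962]
scene 364 [ 0.5776 -0.2682  0.1666] [ 0.678 -0.203  0.706] elev 44.9 az -16.7 [ 1.478 -0.191  1.179]
top 809 [ 0.482  -0.3438  0.1471] [0.012 0.371 0.929] elev 68.2 az 88.2 [0.536 0.    0.962]
scene 198 [ 0.5049 -0.3635  0.1452] [ 0.7   -0.137  0.701] elev 44.5 az -11.1 [ 1.478 -0.305  1.179]
  return _methods._mean(a, axis=axis, dtype=dtype,
  ret = um.true_divide(
```

```bash
cat >> h.py <<'E'
def plan(xyz,jaw,o=None):
    """tool-frame shift and roll (rad) to bring TCP to xyz and the jaw axis to world angle jaw (deg, mod 180)"""
    o=o or bot.get_obs();R=Rt(o);s=R.T@(np.array(xyz)-o['ee_pos'])
    y=R[:,1];cur=np.degrees(np.arctan2(y[1],y[0]));d=(jaw-cur+90)%180-90
    # tool x is down: + roll about x turns clockwise seen from above
    return np.round(s,4),'roll',round(float(np.radians(-d)),3),'jaw now',round(cur,1),'q6',round(o['q'][5],1)
E
python3 - <<'E'
from h import *
o=bot.get_obs();print(Rt(o).round(3))
print(plan([.5355,.004,.15],112.6)); print(plan([.5615,.1495,.15],151.7));print(plan([.434,.40,.2],171))
W=np.load('top.npz');f=W['frame'];p=W['W']
hsv=cv2.cvtColor(f,cv2.COLOR_BGR2HSV);print(f[170,270],f[220,290])
m=((hsv[...,1]<60)&(hsv[...,2]>100)).astype(np.uint8);m[:150]=0;m[260:]=0;m[:,:215]=0;m[:,360:]=0
n,l,s,c=cv2.connectedComponentsWithStats(m);i=1+s[1:,4].argmax();q=p[l==i]
r=cv2.minAreaRect(q[:,:2].astype(np.float32)*1000);print('board',r,np.median(q[:,2]))
# stem axis: height-band slices across the stem, top and scene
for n,a in [('top',(412,165,470,240)),('scene',(222,217,252,250))]:
    z=np.load(f'{n}.npz');q=z['W'][a[1]:a[3],a[0]:a[2]].reshape(-1,3);d=z['depth'][a[1]:a[3],a[0]:a[2]].ravel()
    q=q[(d>0)&(q[:,2]>.095)]
    c=q.mean(0);s=np.linalg.svd(q-c)[2][0];s*=np.sign(s[2]);print(n,len(q),c.round(4),s.round(3),'elev',np.degrees(np.arcsin(s[2])).round(1),'az',np.degrees(np.arctan2(s[1],s[0])).round(1),q.max(0).round(3))
for n,a in [('top',(388,208,491,288))]:
    z=np.load(f'{n}.npz');q=z['W'][a[1]:a[3],a[0]:a[2]].reshape(-1,3);d=z['depth'][a[1]:a[3],a[0]:a[2]].ravel();q=q[(d>0)&(q[:,2]>.03)&(q[:,2]<.1)];print('rack',cv2.minAreaRect(q[:,:2].astype(np.float32)*1000),q[:,2].max())
E
```

```text
[[-0.     0.362 -0.932]
 [ 0.    -0.932 -0.362]
 [-1.    -0.     0.   ]]
(array([ 0.0601, -0.3597, -0.5006]), 'roll', -0.024, 'jaw now', np.float64(-68.8), 'q6', np.float64(90.0))
(array([ 0.0601, -0.4859, -0.5775]), 'roll', -0.706, 'jaw now', np.float64(-68.8), 'q6', np.float64(90.0))
(array([ 0.0101, -0.7656, -0.5495]), 'roll', -1.043, 'jaw now', np.float64(-68.8), 'q6', np.float64(90.0))
[130 154 165] [133 157 168]
board ((549.000732421875, 87.65279388427734), (256.77252197265625, 177.0269775390625), 73.12935638427734) 0.01139488469118464
top 991 [ 0.5508 -0.2529  0.1486] [ 0.712 -0.308  0.631] elev 39.1 az -23.4 [ 0.605 -0.222  0.189]
scene 306 [ 0.5863 -0.2715  0.1665] [ 0.803 -0.328  0.498] elev 29.9 az -22.3 [ 0.609 -0.225  0.189]
rack ((437.3924865722656, -272.38360595703125), (200.79647827148438, 116.06282043457031), 67.00204467773438) 0.09996976185264062
```

>>> {"fn": "apply_moves", "kwargs": {
  "commands": [
    [0, -0.36, -0.5, -0.024, 1],
    [0, -0.36, -0.5, -0.024, 1],
    [0, -0.36, -0.5, -0.024, 1],
    [0, -0.36, -0.5, -0.024, 1],
    [0, -0.36, -0.5, -0.024, 1],
    [0, -0.36, -0.5, -0.024, 1],
    [0, -0.36, -0.5, -0.024, 1],
    [0, -0.36, -0.5, -0.024, 1],
    [0, -0.36, -0.5, -0.024, 1],
    [0, -0.36, -0.5, -0.024, 1],
    [0, -0.36, -0.5, -0.024, 1],
    [0, -0.36, -0.5, -0.024, 1]
  ],
  "newtons": 40
}}

```text
time: 2.7
ee_pos: [0.5269, -0.0073, 0.2103]
tcp_rot: [147.3, 90.0, -10.0]
wrist_force: [0.2, -1.9, -0.1]
opening: 0.0853
```

Run:
```python
from h import *
print(plan([.535,.004,.1],112.6)); print(bot.get_obs()['ee_pos'])
```

```text
(array([ 0.1103, -0.0074, -0.0118]), 'roll', 0.001, 'jaw now', np.float64(-67.4), 'q6', np.float64(156.6))
[ 0.52688939 -0.00733794  0.21026855]
```

>>> {"fn": "apply_moves", "kwargs": {
  "commands": [
    [0.05, -0.007, -0.012, 0, 1],
    [0.11, -0.007, -0.012, 0, 1],
    [0.11, -0.007, -0.012, 0, 1],
    [0.11, -0.007, -0.012, 0, 1],
    [0.11, -0.007, -0.012, 0, 1]
  ]
}}

```text
time: 3.2
ee_pos: [0.5362, 0.0033, 0.1028]
tcp_rot: [155.0, 89.8, -2.4]
wrist_force: [-0.3, -0.7, 0.9]
opening: 0.0849
```

Run:
```python
from h import *
o=bot.get_obs();print(o['ee_pos']);c=cams.camera('wrist')
im=c['frame'].copy();K=c['camera_matrix'];M=np.linalg.inv(c['mount']);print(K.tolist(),M.round(3).tolist())
R=Rt(o)
def proj(X):
    p=R.T@(np.array(X)-o['ee_pos']);p=M[:3,:3]@p+M[:3,3];th=np.arctan2(np.hypot(p[0],p[1]),p[2]);a=np.arctan2(p[1],p[0])
    return int(K[0,2]+K[0,0]*th*np.cos(a)),int(K[1,2]+K[1,1]*th*np.sin(a))
def box(x,y,z,l,w,a):
    u=np.array([np.cos(a),np.sin(a)]);v=np.array([-u[1],u[0]])
    pts=[proj([*(np.array([x,y])+sx*l/2*u+sy*w/2*v),z]) for sx,sy in [(1,1),(1,-1),(-1,-1),(-1,1)]]
    cv2.polylines(im,[np.array(pts,np.int32)],True,(0,0,255),1)
box(.5346,.0043,.040,.055,.030,np.radians(22.6)); box(.564,.1543,.028,.07,.032,np.radians(61.7)); box(.549,.0877,.012,.26,.18,np.radians(73.1))
cv2.imwrite('pics/w1.png',im)
```

```text
[0.53617479 0.00328846 0.10283182]
[[309.70691628693146, 0.0, 321.8610034948282], [0.0, 309.70691628693146, 197.92498051617454], [0.0, 0.0, 1.0]] [[-0.0, 1.0, -0.001, -0.001], [-0.272, 0.0, 0.962, 0.021], [0.962, 0.0, 0.272, 0.177], [0.0, 0.0, 0.0, 1.0]]
```

View pics/w1.png

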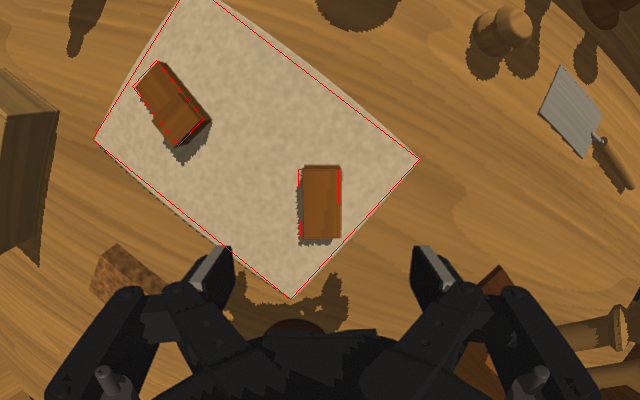

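Overlays agree with the picture to 2–3 mm: the block's top spans about (302–341, 166–238) and the step offcut about (135–210, 62–147). The jaws line up with the block, so I'm descending.

>>> {"fn": "apply_moves", "kwargs": {
  "commands": [
    [0.04, 0, 0, 0, 1],
    [0.075, 0, 0, 0, 1],
    [0.088, 0, 0, 0, 1],
    [0.088, 0, 0, 0, 1],
    [0.088, 0, 0, 0, -1],
    [0.088, 0, 0, 0, -1],
    [0.088, 0, 0, 0, -1],
    [0.088, 0, 0, 0, -1],
    [0.088, 0, 0, 0, -1],
    [0.088, 0, 0, 0, -1]
  ]
}}

```text
time: 4.25
ee_pos: [0.5377, 0.0032, 0.0167]
tcp_rot: [155.8, 89.6, -1.6]
wrist_force: [-1.3, 0.0, 5.9]
opening: 0.0277
```

>>> {"fn": "apply_moves", "kwargs": {
  "commands": [
    [0, 0, 0, 0, -1],
    [0, 0, 0, 0, -1],
    [-0.05, 0, 0, 0, -1],
    [-0.1, 0, 0, 0, -1],
    [-0.15, 0, 0, 0, -1],
    [-0.18, 0, 0, 0, -1],
    [-0.18, 0, 0, 0, -1]
  ]
}}

```text
time: 4.95
ee_pos: [0.5382, 0.0033, 0.2016]
tcp_rot: [157.1, 89.2, -0.3]
wrist_force: [-0.7, 0.8, -0.6]
opening: 0.0273
```

Run:
```python
from h import *
o=bot.get_obs();print(o['ee_pos'],o['opening']);print(plan([.434,.385,.19],151.7))
```

```text
[0.53816674 0.0032992  0.20160178] 0.02734416054584639
(array([ 0.0102, -0.3925, -0.0503]), 'roll', -0.683, 'jaw now', np.float64(-67.4), 'q6', np.float64(157.8))
```

>>> {"fn": "apply_moves", "kwargs": {
  "commands": [
    [0.0, -0.38, -0.035, -0.68, -1],
    [0.0, -0.38, -0.035, -0.68, -1],
    [0.0, -0.38, -0.035, -0.68, -1],
    [0.0, -0.38, -0.035, -0.68, -1],
    [0.0, -0.38, -0.035, -0.68, -1],
    [0.0, -0.38, -0.035, -0.68, -1],
    [0.0, -0.38, -0.035, -0.68, -1],
    [0.0, -0.38, -0.035, -0.68, -1],
    [0.0, -0.38, -0.035, -0.68, -1],
    [0.0, -0.38, -0.035, -0.68, -1]
  ]
}}

```text
time: 5.95
ee_pos: [0.4239, 0.3678, 0.1987]
tcp_rot: [110.8, 89.3, -7.6]
wrist_force: [0.9, -0.7, -0.8]
opening: 0.0273
```

Run:
```python
from h import *
o=bot.get_obs();print(o['ee_pos'],o['opening'],o['tcp_rot']);print(plan([.454,.397,.04],151.7))
```

```text
[0.4238994  0.36784774 0.19867963] 0.027321321089561194 [110.75607941  89.29650595  -7.59710546]
(array([ 0.159 ,  0.0108, -0.0393]), 'roll', -0.001, 'jaw now', np.float64(-28.4), 'q6', np.float64(159.6))
```

>>> {"fn": "apply_moves", "kwargs": {
  "commands": [
    [0, 0.011, -0.039, 0, -1],
    [0.05, 0.011, -0.039, 0, -1],
    [0.1, 0.011, -0.039, 0, -1],
    [0.145, 0.011, -0.039, 0, -1],
    [0.155, 0.011, -0.039, 0, -1],
    [0.155, 0.011, -0.039, 0, 0.3],
    [0.155, 0.011, -0.039, 0, 0.3],
    [0.155, 0.011, -0.039, 0, 0.3],
    [0.1, 0.011, -0.039, 0, 0.3],
    [0.05, 0.011, -0.039, 0, 0.3],
    [0, 0.011, -0.039, 0, 0.3],
    [0, 0.011, -0.039, 0, 1]
  ]
}}

```text
time: 7.15
ee_pos: [0.4538, 0.3985, 0.2088]
tcp_rot: [136.2, 88.7, 17.8]
wrist_force: [1.1, -0.2, 0.3]
opening: 0.0688
```

Run:
```python
from h import *
o=bot.get_obs();print(o['ee_pos'],o['opening'],o['tcp_rot']);print(plan([.5625,.149,.10],151.7))
```

```text
[0.45383098 0.39851759 0.20882023] 0.06876162418313454 [136.15290144  88.67618157  17.80379316]
(array([0.1094, 0.2124, 0.1698]), 'roll', -0.001, 'jaw now', np.float64(-28.4), 'q6', np.float64(159.9))
```

>>> {"fn": "apply_moves", "kwargs": {
  "commands": [
    [0, 0.212, 0.17, 0, 1],
    [0, 0.212, 0.17, 0, 1],
    [0, 0.212, 0.17, 0, 1],
    [0, 0.212, 0.17, 0, 1],
    [0, 0.212, 0.17, 0, 1],
    [0.01, 0.212, 0.17, 0, 1],
    [0.06, 0.212, 0.17, 0, 1],
    [0.11, 0.212, 0.17, 0, 1],
    [0.11, 0.212, 0.17, 0, 1],
    [0.11, 0.212, 0.17, 0, 1]
  ]
}}

```text
time: 8.15
ee_pos: [0.5623, 0.1492, 0.1015]
tcp_rot: [136.1, 88.6, 17.8]
wrist_force: [0.8, -0.6, 0.9]
opening: 0.0854
```

Run:
```python
from h import *
o=bot.get_obs();print(o['ee_pos'],o['opening'],o['tcp_rot'],o['wrist_force']);print(plan([.562,.149,.0145],151.7))
```

```text
[0.56225765 0.149169   0.10149443] 0.08541324730346697 [136.10062943  88.62165472  17.7614071 ] [ 0.75088478 -0.56270382  0.88905251]
(array([ 0.087 , -0.0016,  0.0018]), 'roll', -0.001, 'jaw now', np.float64(-28.3), 'q6', np.float64(133.2))
```

>>> {"fn": "apply_moves", "kwargs": {
  "commands": [
    [0.04, -0.001, 0.001, 0, 1],
    [0.075, -0.001, 0.002, 0, 1],
    [0.086, -0.001, 0.002, 0, 1],
    [0.086, -0.001, 0.002, 0, 1],
    [0.086, -0.001, 0.002, 0, -1],
    [0.086, -0.001, 0.002, 0, -1],
    [0.086, -0.001, 0.002, 0, -1],
    [0.086, -0.001, 0.002, 0, -1],
    [0.086, -0.001, 0.002, 0, -1],
    [0.086, -0.001, 0.002, 0, -1],
    [0.086, -0.001, 0.002, 0, -1],
    [0.086, -0.001, 0.002, 0, -1]
  ]
}}

```text
time: 9.35
ee_pos: [0.5631, 0.1487, 0.0169]
tcp_rot: [136.1, 88.5, 17.7]
wrist_force: [-1.9, 0.8, 6.1]
opening: 0.0294
```

>>> {"fn": "apply_moves", "kwargs": {
  "commands": [
    [-0.05, 0, 0, 0, -1],
    [-0.1, 0, 0, 0, -1],
    [-0.15, 0, 0, 0, -1],
    [-0.19, 0, 0, 0, -1],
    [-0.19, 0, 0, 0, -1]
  ]
}}

```text
time: 9.85
ee_pos: [0.5601, 0.1477, 0.2141]
tcp_rot: [135.3, 87.9, 17.0]
wrist_force: [0.3, 0.6, 0.2]
opening: 0.0295
```

Run:
```python
from h import *
o=bot.get_obs();print(o['ee_pos'],o['opening'],o['tcp_rot'],o['wrist_force']);print(plan([.412,.40,.20],151.7))
```

```text
[0.5601379  0.14769512 0.21412469] 0.029453628700089718 [135.30333591  87.94909047  16.9647051 ] [0.32885736 0.5581899  0.2495483 ]
(array([ 0.0117, -0.2505, -0.1514]), 'roll', -0.001, 'jaw now', np.float64(-28.4), 'q6', np.float64(133.1))
```

>>> {"fn": "apply_moves", "kwargs": {
  "commands": [
    [0.01, -0.25, -0.151, 0, -1],
    [0.01, -0.25, -0.151, 0, -1],
    [0.01, -0.25, -0.151, 0, -1],
    [0.01, -0.25, -0.151, 0, -1],
    [0.01, -0.25, -0.151, 0, -1],
    [0.01, -0.25, -0.151, 0, -1],
    [0.01, -0.25, -0.151, 0, -1],
    [0.01, -0.25, -0.151, 0, -1]
  ]
}}

```text
time: 10.65
ee_pos: [0.4114, 0.3999, 0.2012]
tcp_rot: [134.3, 88.0, 16.1]
wrist_force: [-0.3, -1.2, -1.0]
opening: 0.0292
```

Run:
```python
from h import *
o=bot.get_obs();print(o['ee_pos'],o['opening'],o['tcp_rot'],o['wrist_force']);print(plan([.414,.40,.065],151.7))
```

```text
[0.41144803 0.39992776 0.20119923] 0.029223701814372616 [134.34225226  87.99049704  16.12819739] [-0.27011523 -1.19843401 -1.00518164]
(array([ 0.1362, -0.0012,  0.0021]), 'roll', 0.001, 'jaw now', np.float64(-28.2), 'q6', np.float64(162.9))
```

>>> {"fn": "apply_moves", "kwargs": {
  "commands": [
    [0.05, 0, 0.001, 0, -1],
    [0.1, 0, 0.002, 0, -1],
    [0.136, 0, 0.002, 0, -1],
    [0.136, 0, 0.002, 0, -1],
    [0.136, 0, 0.002, 0, 0.3],
    [0.136, 0, 0.002, 0, 0.3],
    [0.136, 0, 0.002, 0, 0.3],
    [0.09, 0, 0.002, 0, 0.3],
    [0.04, 0, 0.002, 0, 0.3],
    [0, 0, 0.002, 0, 0.5],
    [-0.05, 0, 0, 0, 1],
    [-0.1, 0, 0, 0, 1]
  ]
}}

```text
time: 11.85
ee_pos: [0.4078, 0.3987, 0.3047]
tcp_rot: [136.2, 87.9, 18.0]
wrist_force: [0.4, 1.1, 0.3]
opening: 0.0855
```

Run:
```python
from h import *
c=cams.camera('scene');cv2.imwrite('pics/s2.png',cv2.resize(c['frame'][110:350,160:480],None,fx=2.4,fy=2.4,interpolation=3))
o=bot.get_obs();print(o['ee_pos'],o['tcp_rot'],o['q'].round(1))
# candlestick axis model: cup end face etc.
for n,a in [('top',(412,165,470,240)),('scene',(222,217,252,250))]:
    z=np.load(f'{n}.npz');q=z['W'][a[1]:a[3],a[0]:a[2]].reshape(-1,3);d=z['depth'][a[1]:a[3],a[0]:a[2]].ravel()
    q=q[(d>0)&(q[:,2]>.085)]
    # fit surface: points at radius profile r(s) from axis; solve for axis with known elevation free
    S=np.array([45,45.01,55,55.01,62,148,155,155.01,161,161.01,168,200])/1000;RR=np.array([10,20,20,15,14,14,15,21,21,15,16,25])/1000
    from scipy.optimize import least_squares
    def f(p):
        el,az=p[3:];u=np.array([np.cos(el)*np.cos(az),np.cos(el)*np.sin(az),np.sin(el)])
        w=q-p[:3];s=w@u+.105;r=np.linalg.norm(w-np.outer(w@u,u),axis=1)
        e=r-np.interp(s,S,RR);e=np.where((s<.05),.0,e)+np.clip(s-.2,0,None)*3;return e
    for g in [[.55,-.255,.13]]:
        R=least_squares(f,g+[np.radians(41),np.radians(-23)],loss='soft_l1',f_scale=.003)
        print(n,len(q),R.x[:3].round(4),np.degrees(R.x[3:]).round(1),'rms',np.sqrt(np.median(f(R.x)**2)).round(4))
```

```text
[0.40836223 0.39939309 0.31392275] [142.33489371  87.26645922  24.12082004] [ 44.9   9.1  26.5 104.8  -1.  163.1]
top 1180 [ 0.5457 -0.2534  0.1336] [ 44.7 -21.3] rms 0.0014
scene 441 [ 0.5422 -0.2539  0.1245] [ 40.8 -21.9] rms 0.0025
```

View pics/s2.png

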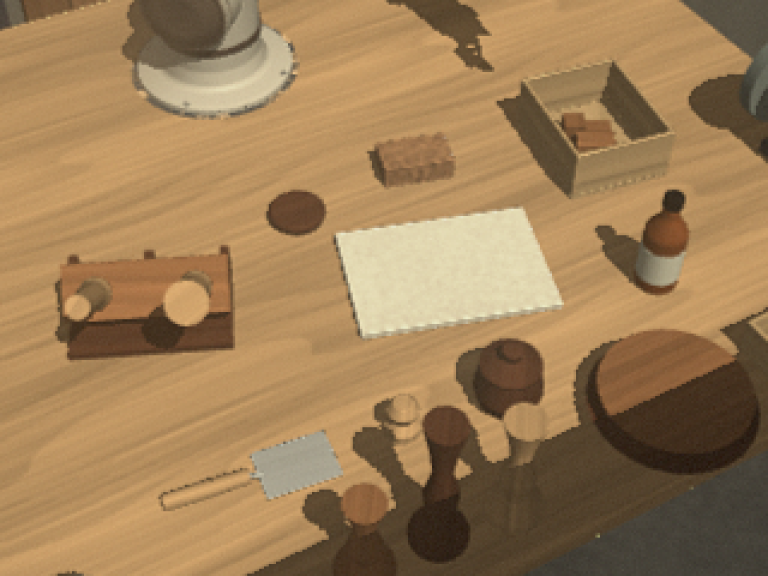

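Run:
```python
from h import *
print(plan([.51,-.235,.30],68))
```

```text
(array([0.006 , 0.3892, 0.5113]), 'roll', 1.462, 'jaw now', np.float64(-28.2), 'q6', np.float64(163.1))
```

>>> {"fn": "apply_moves", "kwargs": {
  "commands": [
    [0.006, 0.389, 0.511, -1.68, 1],
    [0.006, 0.389, 0.511, -1.68, 1],
    [0.006, 0.389, 0.511, -1.68, 1],
    [0.006, 0.389, 0.511, -1.68, 1],
    [0.006, 0.389, 0.511, -1.68, 1],
    [0.006, 0.389, 0.511, -1.68, 1],
    [0.006, 0.389, 0.511, -1.68, 1],
    [0.006, 0.389, 0.511, -1.68, 1],
    [0.006, 0.389, 0.511, -1.68, 1],
    [0.006, 0.389, 0.511, -1.68, 1],
    [0.006, 0.389, 0.511, -1.68, 1],
    [0.006, 0.389, 0.511, -1.68, 1]
  ]
}}

```text
time: 13.1
ee_pos: [0.4938, -0.1266, 0.3021]
tcp_rot: [47.8, 87.1, 21.1]
wrist_force: [0.4, 0.2, 0.1]
opening: 0.0853
```

Run:
```python
from h import *
o=bot.get_obs();print(o['ee_pos'],o['tcp_rot'],o['q'].round(1),plan([.52,-.24,.28],68))
```

```text
[ 0.49376218 -0.12658359  0.30210909] [47.80001613 87.14649212 21.08963396] [-1.54e+01  1.00e-01  1.54e+01  1.03e+02  1.70e+00  1.13e+01] (array([ 0.0213, -0.0903,  0.0737]), 'roll', -0.082, 'jaw now', np.float64(63.3), 'q6', np.float64(11.3))
```

>>> {"fn": "apply_moves", "kwargs": {
  "commands": [
    [0.02, -0.088, 0.06, -0.08, 1],
    [0.02, -0.088, 0.06, -0.08, 1],
    [0.02, -0.088, 0.06, -0.08, 1],
    [0.02, -0.088, 0.06, -0.08, 1]
  ]
}}

```text
time: 13.5
ee_pos: [0.5086, -0.2333, 0.2811]
tcp_rot: [43.1, 87.1, 20.8]
wrist_force: [0.1, 0.6, -0.6]
opening: 0.0854
```

```bash
cat > wr.py <<'E'
from h import *
import sys
from scipy.optimize import least_squares
def wcloud(c,o):
    K=c['camera_matrix'];d=c['depth'];v,u=np.mgrid[:400,:640]
    x=(u-K[0,2])/K[0,0];y=(v-K[1,2])/K[1,1];th=np.hypot(x,y);k=np.where(th>1e-6,np.tan(np.minimum(th,1.4))/np.maximum(th,1e-9),1)
    P=np.stack([x*k*d,y*k*d,d],-1);M=c['mount'];T=P@M[:3,:3].T+M[:3,3]
    return T@Rt(o).T+o['ee_pos'],T
E
python3 - <<'E'
from wr import *
o=bot.get_obs();c=cams.camera('wrist');W,T=wcloud(c,o);np.savez('w2.npz',W=W,T=T,f=c['frame'],d=c['depth'])
print(o['ee_pos'],o['tcp_rot'],Rt(o)[:,0].round(3),o['q'].round(1))
im=c['frame'].copy()
for t in ['candlestick','candlestick_grip','blank']:
    for r in cams.spot_in(t,'wrist')[:2]:
        a=np.array(r['rect']).astype(int);print(t,round(r['confidence'],2),a);cv2.rectangle(im,tuple(map(int,a[:2])),tuple(map(int,a[2:])),(0,0,255),1);cv2.putText(im,t,(int(a[0]),int(a[1])+10),0,.35,(255,0,0),1)
cv2.imwrite('pics/w2.png',im)
E
```

```text
[ 0.50864015 -0.23328713  0.28111815] [43.13195275 87.14026139 20.84790108] [ 0.047  0.018 -0.999] [-25.8   6.5  19.7 101.2   2.1  -3.5]
candlestick 0.69 [288 130 337 271]
candlestick 0.17 [474   0 535   7]
blank 0.78 [187 131 232 250]
```

View pics/w2.png

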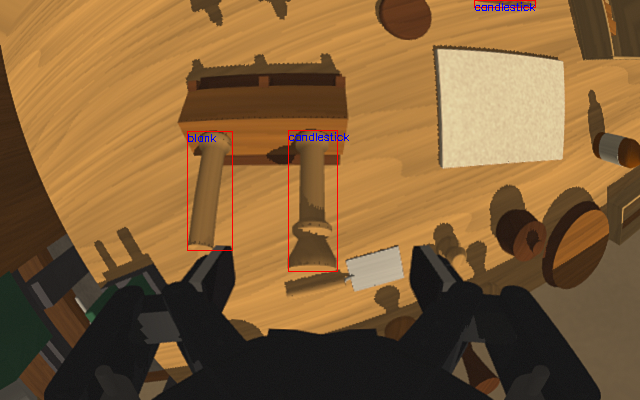

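Run:
```python
from wr import *
z=np.load('w2.npz');W=z['W'];d=z['d']
def cyl(q,g,r=.014):
    def f(p):
        u=np.array([np.cos(p[3])*np.cos(p[4]),np.cos(p[3])*np.sin(p[4]),np.sin(p[3])]);w=q-p[:3]
        return np.r_[np.linalg.norm(w-np.outer(w@u,u),axis=1)-r,.01*((p[:3]-q.mean(0))@u)]
    R=least_squares(f,[*g,.72,-.39],loss='soft_l1',f_scale=.002).x
    u=np.array([np.cos(R[3])*np.cos(R[4]),np.cos(R[3])*np.sin(R[4]),np.sin(R[3])]);return R,u,np.median(abs(f(R)))
for nm,W,d,sh,al in [('wrist',W,d,(302,155,322,210),(284,126,342,275)),('top',np.load('top.npz')['W'],np.load('top.npz')['depth'],(432,190,452,222),(412,165,470,240))]:
    q=W[sh[1]:sh[3],sh[0]:sh[2]].reshape(-1,3);q=q[(d[sh[1]:sh[3],sh[0]:sh[2]].ravel()>0)&(q[:,2]>.085)]
    R,u,e=cyl(q,q.mean(0)-[0,0,.012])
    a=W[al[1]:al[3],al[0]:al[2]].reshape(-1,3);a=a[(d[al[1]:al[3],al[0]:al[2]].ravel()>0)]
    w=a-R[:3];s=w@u;r=np.linalg.norm(w-np.outer(s,u),axis=1);k=(r<.03);
    S=s[k];r=r[k];end=np.percentile(S[S>.03],99) ; 
    bead=S[(r>.019)&(S>-.02)];print(nm,len(q),R[:3].round(4),np.degrees(R[3:]).round(1),'e',e.round(4),'end',end.round(3))
    for lo in np.arange(-.08,.12,.01):
        m=(S>=lo)&(S<lo+.01); 
        if m.sum()>3: print(round(lo-end+.2,3),m.sum(),np.percentile(r[m],[50,90]).round(4))
    g=R[:3]+u*(end-.2+.105);print('grip105',g.round(4),'shoulder45',(R[:3]+u*(end-.155)).round(4))
```

```text
wrist 1094 [ 0.5235 -0.2464  0.1115] [ 40.6 -23.4] e 0.0005 end 0.093
0.037 545 [0.0238 0.0289]
0.047 289 [0.0196 0.0206]
0.057 252 [0.015  0.0172]
0.067 183 [0.014  0.0149]
0.077 192 [0.014  0.0147]
0.087 201 [0.014  0.0148]
0.097 209 [0.0141 0.0147]
0.107 216 [0.014  0.0147]
0.117 222 [0.014  0.0147]
0.127 230 [0.014  0.0146]
0.137 233 [0.014  0.0148]
0.147 218 [0.02   0.0213]
0.157 443 [0.0189 0.0211]
0.167 246 [0.0165 0.0185]
0.177 340 [0.0214 0.0232]
0.187 477 [0.0247 0.0256]
0.197 421 [0.0198 0.025 ]
grip105 [ 0.5218 -0.2457  0.11  ] shoulder45 [ 0.48   -0.2276  0.0709]
top 392 [ 0.5405 -0.251   0.1275] [ 44.5 -19.1] e 0.0012 end 0.069
0.051 102 [0.0215 0.0251]
0.061 46 [0.0178 0.0194]
0.071 52 [0.0167 0.0182]
0.081 52 [0.0155 0.0174]
0.091 49 [0.015 0.017]
0.101 54 [0.0145 0.0164]
0.111 56 [0.014  0.0149]
0.121 52 [0.0131 0.0143]
0.131 53 [0.0129 0.014 ]
0.141 43 [0.0127 0.0149]
0.151 79 [0.018  0.0195]
0.161 92 [0.0138 0.0169]
0.171 53 [0.0148 0.0173]
0.181 68 [0.0189 0.0221]
0.191 282 [0.0187 0.0252]
grip105 [ 0.523  -0.2449  0.1093] shoulder45 [ 0.4825 -0.2309  0.0673]
```

Run:
```python
from h import *
o=bot.get_obs();x=Rt(o)[:,0];g=np.array([.5236,-.2465,.112]);print(plan(g-.05*x,66.6,o),plan(g+.021*x,66.6,o))
```

```text
(array([ 0.1204, -0.0152,  0.0131]), 'roll', 0.024, 'jaw now', np.float64(68.0), 'q6', np.float64(-3.4)) (array([ 0.1914, -0.0152,  0.0131]), 'roll', 0.024, 'jaw now', np.float64(68.0), 'q6', np.float64(-3.4))
```

Next I descend over the shaft in one straight approach, then check before closing.

>>> {"fn": "apply_moves", "kwargs": {
  "commands": [
    [0.0, -0.015, 0.013, 0.024, 1],
    [0.04, -0.015, 0.013, 0.024, 1],
    [0.08, -0.015, 0.013, 0.024, 1],
    [0.12, -0.015, 0.013, 0.024, 1],
    [0.15, -0.015, 0.013, 0.024, 1],
    [0.18, -0.015, 0.013, 0.024, 1],
    [0.191, -0.015, 0.013, 0.024, 1],
    [0.191, -0.015, 0.013, 0.024, 1]
  ]
}}

```text
time: 14.5
ee_pos: [0.5242, -0.2447, 0.0908]
tcp_rot: [44.7, 87.1, 21.4]
wrist_force: [-0.1, 0.5, 0.7]
opening: 0.0853
```

Run:
```python
from h import *
o=bot.get_obs();x=Rt(o)[:,0];g=np.array([.5236,-.2465,.112]);print(o['ee_pos'],o['wrist_force'],x.round(3),plan(g+.021*x,66.6,o))
```

```text
[ 0.5241687  -0.24465843  0.09082805] [-0.13206532  0.51555059  0.74758017] [ 0.047  0.018 -0.999] (array([-0.0002, -0.0012,  0.001 ]), 'roll', 0.002, 'jaw now', np.float64(66.7), 'q6', np.float64(-2.8))
```

>>> {"fn": "apply_moves", "kwargs": {
  "commands": [
    [0, -0.001, 0.001, 0, -1],
    [0, -0.001, 0.001, 0, -1],
    [0, -0.001, 0.001, 0, -1],
    [0, -0.001, 0.001, 0, -1],
    [0, -0.001, 0.001, 0, -1],
    [0, -0.001, 0.001, 0, -1],
    [0, -0.001, 0.001, 0, -1],
    [0, -0.001, 0.001, 0, -1]
  ],
  "newtons": 60
}}

```text
time: 15.3
ee_pos: [0.5253, -0.2464, 0.0918]
tcp_rot: [43.0, 87.1, 19.7]
wrist_force: [1.2, -1.0, 5.8]
opening: 0.0253
```

Run:
```python
from h import *
o=bot.get_obs();R=Rt(o);el,az=np.radians([41,-23.4]);u=np.array([np.cos(el)*np.cos(az),np.cos(el)*np.sin(az),np.sin(el)])
print(o['wrist_force'],o['torque'],o['opening'],o['ee_pos']);
for L in [.02,.04,.06,.08]: print((R.T@u*L).round(4))
```

```text
[ 1.21971561 -1.00364648  5.80138158] [-0.17836054 -0.19052675  0.02643571] 0.025339276506131117 [ 0.52528438 -0.24637258  0.09182789]
[-0.0125  0.0004  0.0156]
[-0.0251  0.0009  0.0312]
[-0.0376  0.0013  0.0467]
[-0.0501  0.0017  0.0623]
```

Gripped: the opening reads about 25 mm (the block also read 2–3 mm small). Next I draw the stem out along its own axis.

>>> {"fn": "apply_moves", "kwargs": {
  "commands": [
    [-0.006, 0, 0.008, 0, -1],
    [-0.0125, 0, 0.0155, 0, -1],
    [-0.019, 0.001, 0.0235, 0, -1],
    [-0.025, 0.001, 0.031, 0, -1],
    [-0.031, 0.001, 0.039, 0, -1],
    [-0.0375, 0.001, 0.047, 0, -1],
    [-0.044, 0.001, 0.055, 0, -1],
    [-0.05, 0.001, 0.062, 0, -1],
    [-0.05, 0.001, 0.062, 0, -1]
  ]
}}

```text
time: 16.2
ee_pos: [0.5806, -0.2712, 0.144]
tcp_rot: [43.1, 87.1, 19.8]
wrist_force: [0.6, -0.0, -1.9]
opening: 0.0253
```

>>> {"fn": "apply_moves", "kwargs": {
  "commands": [
    [-0.04, 0, 0, 0, -1],
    [-0.08, 0, 0, 0, -1],
    [-0.12, 0, 0, 0, -1],
    [-0.12, 0, 0, 0, -1]
  ]
}}

```text
time: 16.6
ee_pos: [0.5753, -0.2737, 0.2696]
tcp_rot: [37.7, 86.7, 14.3]
wrist_force: [0.7, -0.4, -2.7]
opening: 0.0251
```

Run:
```python
from wr import *
o=bot.get_obs();print(o['ee_pos'],o['wrist_force'],o['torque'],o['opening'],o['q'].round(1),Rt(o)[:,0].round(3))
c=cams.camera('wrist');W,T=wcloud(c,o);np.savez('w3.npz',W=W,T=T,f=c['frame'],d=c['depth'])
s=cams.camera('scene');im=np.hstack([c['frame'],cv2.resize(s['frame'],None,fx=1,fy=1)])
cv2.imwrite('pics/ws3.png',cv2.resize(np.vstack([c['frame'][60:],s['frame'][100:350]]),None,fx=.99,fy=.99))
```

```text
[ 0.57529085 -0.27372815  0.26960825] [ 0.71678476 -0.37620455 -2.6559985 ] [-0.07303432  0.06349125  0.0495278 ] 0.02513055942380308 [-26.5  16.9  30.5 101.2   2.1  -3.1] [ 0.055  0.014 -0.998]
```

View pics/ws3.png

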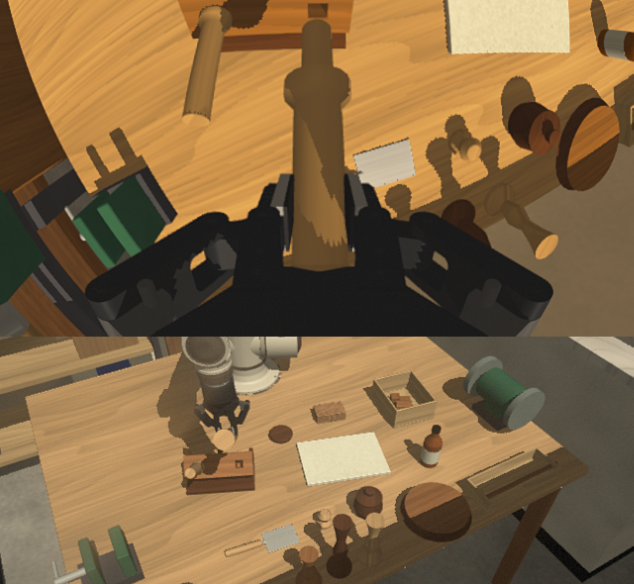

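```bash
cat >> wr.py <<'E'
def stem(W,d,T,lo=-.058,hi=-.014,u0=None):
    """fit the 28 mm shaft on the foot side of the grip; returns point, unit axis(foot->cup), in world"""
    g=np.array([-.021,0,0])
    m=(d>0)&(abs(T[...,1])<.016)&(T[...,2]<hi+.006)&(T[...,2]>lo*1.0)&(T[...,0]<.045)&(T[...,0]>-.04)
    q=T[m]
    def f(p):
        u=np.array([-np.sin(p[2]),np.sin(p[3]),np.cos(p[2])]);u/=np.linalg.norm(u);w=q-[p[0],p[1],0]
        return np.linalg.norm(w-np.outer(w@u,u),axis=1)-.014
    R=least_squares(f,[-.021,0,.3,0],loss='soft_l1',f_scale=.0015)
    return len(q),R.x[:2].round(4),np.degrees(R.x[2:]).round(1),np.median(abs(f(R.x))).round(4)
E
python3 - <<'E'
from wr import *
z=np.load('w3.npz');print('stem: x,y at grip, elev in tool frame, skew:',stem(z['W'],z['d'],z['T']))
W=np.load('w2.npz');P=W['W'];d=W['d']
# rack frame: shoulder45 at rack (19+?, +60): use face centre = (.48,-.2276,.0709)
a=np.radians(-23.4);ex=np.array([np.cos(a),np.sin(a)]);ey=np.array([-ex[1],ex[0]])
o2=np.array([.48,-.2276])-.019*ex-.06*ey;print('rack origin',o2.round(4))
X=(P[...,:2]-o2)@ex;Y=(P[...,:2]-o2)@ey
t=np.load('top.npz');Pt=t['W'];Xt=(Pt[...,:2]-o2)@ex;Yt=(Pt[...,:2]-o2)@ey
for ylo in range(-110,111,20):
    r=[]
    for x in range(-70,40,10):
        m=(d>0)&(Y*1e3>=ylo)&(Y*1e3<ylo+20)&(X*1e3>=x)&(X*1e3<x+10); mt=(t['depth']>0)&(Yt*1e3>=ylo)&(Yt*1e3<ylo+20)&(Xt*1e3>=x)&(Xt*1e3<x+10)
        r.append('%d/%d'%(P[...,2][m].max()*1e3 if m.any() else -1,Pt[...,2][mt].max()*1e3 if mt.any() else -1))
    print(ylo,r)
E
```

```text
stem: x,y at grip, elev in tool frame, skew: (6023, array([-0.0127, -0.0017]), array([ 0.8, -6. ]), np.float64(0.0036))
rack origin [ 0.4387 -0.2751]
-110 ['13/12', '60/59', '64/65', '73/71', '83/83', '94/92', '97/94', '89/85', '79/76', '69/65', '56/55']
-90 ['13/12', '60/58', '64/63', '75/73', '84/84', '94/95', '96/96', '89/85', '89/85', '92/85', '99/87']
-70 ['13/13', '13/11', '64/65', '74/74', '85/84', '94/95', '97/95', '89/90', '94/92', '100/97', '107/106']
-50 ['13/13', '12/12', '64/65', '75/75', '84/84', '94/95', '96/96', '88/86', '91/90', '91/95', '102/102']
-30 ['12/12', '13/13', '64/64', '74/74', '84/86', '95/95', '97/98', '88/86', '78/75', '68/66', '387/57']
-10 ['13/52', '62/59', '65/64', '75/73', '84/85', '94/94', '97/94', '87/86', '78/76', '67/66', '408/56']
10 ['13/13', '13/11', '64/65', '75/73', '85/83', '94/95', '96/96', '88/85', '79/75', '391/64', '406/57']
30 ['13/13', '13/12', '64/65', '75/75', '85/85', '94/94', '97/95', '88/85', '91/87', '407/85', '405/89']
50 ['14/12', '13/13', '66/63', '75/74', '86/86', '95/94', '96/94', '91/89', '93/92', '407/98', '403/107']
70 ['12/13', '60/56', '65/63', '75/75', '86/84', '96/93', '97/94', '86/85', '89/92', '408/94', '406/100']
90 ['12/60', '60/61', '64/65', '74/75', '85/83', '95/96', '97/95', '88/86', '77/72', '405/64', '409/57']
110 ['2/2', '3/2', '3/1', '3/4', '2/3', '3/3', '3/2', '3/3', '3/3', '411/2', '412/3']
```

```bash
cat >> wr.py <<'E'
def stem2(W,d,o,box,r=.014):
    a=box;q=W[a[1]:a[3],a[0]:a[2]].reshape(-1,3);q=q[d[a[1]:a[3],a[0]:a[2]].ravel()>0]
    q=(q-o['ee_pos'])@Rt(o)          # tool frame
    q=q[(abs(q[:,1])<.02)&(q[:,0]>-.06)&(q[:,0]<.06)]
    def f(p):
        u=np.array([-np.tan(p[2]),np.tan(p[3]),1]);u/=np.linalg.norm(u);w=q-[p[0],p[1],0]
        return np.linalg.norm(w-np.outer(w@u,u),axis=1)-r
    R=least_squares(f,[-.021,0,.5,0],loss='soft_l1',f_scale=.0015).x
    u=np.array([-np.tan(R[2]),np.tan(R[3]),1]);u/=np.linalg.norm(u);w=Rt(o)@u
    return dict(n=len(q),xy=R[:2].round(4),tool_elev=np.degrees(R[2]).round(1),skew=np.degrees(R[3]).round(1),err=np.median(abs(f(R))).round(4),elev=np.degrees(np.arcsin(w[2])).round(1),az=np.degrees(np.arctan2(w[1],w[0])).round(1),z=(q[:,2].min().round(3),q[:,2].max().round(3)))
E
python3 - <<'E'
from wr import *
z=np.load('w3.npz');o=bot.get_obs();T=z['T']
for b in [(304,175,338,215),(304,175,338,250),(306,200,336,290)]: print(stem2(z['W'],z['d'],o,b))
f=z['f'];print([ (r,T[r,320].round(3).tolist(),f[r,320].tolist()) for r in range(60,340,20)])
E
```

```text
{'n': 1353, 'xy': array([-0.025, -0.001]), 'tool_elev': np.float64(38.4), 'skew': np.float64(0.6), 'err': np.float64(0.0004), 'elev': np.float64(40.6), 'az': np.float64(-24.4), 'z': (np.float64(-0.036), np.float64(-0.019))}
{'n': 2539, 'xy': array([-0.0249, -0.0008]), 'tool_elev': np.float64(38.3), 'skew': np.float64(1.3), 'err': np.float64(0.0004), 'elev': np.float64(40.5), 'az': np.float64(-23.7), 'z': (np.float64(-0.036), np.float64(-0.004))}
{'n': 2689, 'xy': array([-0.0249, -0.0008]), 'tool_elev': np.float64(38.4), 'skew': np.float64(1.2), 'err': np.float64(0.0004), 'elev': np.float64(40.6), 'az': np.float64(-23.8), 'z': (np.float64(-0.026), np.float64(0.01))}
[(60, [0.181, -0.003, -0.128], [40, 105, 174]), (80, [0.037, -0.002, -0.09], [41, 73, 101]), (100, [0.028, -0.002, -0.077], [44, 76, 103]), (120, [0.018, -0.002, -0.064], [43, 75, 101]), (140, [-0.003, -0.002, -0.054], [46, 80, 107]), (160, [-0.003, -0.002, -0.044], [41, 74, 101]), (180, [-0.011, -0.002, -0.035], [42, 74, 101]), (200, [-0.018, -0.002, -0.026], [42, 75, 102]), (220, [-0.024, -0.002, -0.018], [52, 100, 137]), (240, [-0.03, -0.002, -0.01], [55, 101, 138]), (260, [-0.036, -0.002, -0.002], [53, 100, 137]), (280, [-0.042, -0.002, 0.005], [54, 100, 137]), (300, [-0.047, -0.002, 0.013], [41, 74, 100]), (320, [-0.052, -0.002, 0.021], [43, 75, 101])]
```

Run:
```python
from h import *
o=bot.get_obs();R=Rt(o);a=np.radians(-23.4);ex=np.array([np.cos(a),np.sin(a),0]);ey=np.array([-ex[1],ex[0],0]);o2=np.array([.4387,-.2751,0])
g=o['ee_pos']-.025*R[:,0];print('grip rack',(g-o2)@ex,(g-o2)@ey,g[2])
for th,up in [(41,.03),(41,.004),(36,0),(31,0),(26,0),(21,0),(16,0),(11,0),(6,0),(2,0),(0,0),(-2,0),(-4,0)]:
    t=np.radians(th);X=-.006-.01*np.sin(t)+.093*np.cos(t);Z=.097+up+.01*np.cos(t)+.093*np.sin(t)
    print(th,(R.T@(o2+X*ex+.06*ey+[0,0,Z]-g)).round(4))
```

```text
grip rack 0.12332369085740325 0.05479014357215782 0.2888696458675647
41 [ 0.0909  0.002  -0.0692]
41 [ 0.1168  0.0011 -0.0702]
36 [ 0.1268  0.0008 -0.0649]
31 [ 0.1333  0.0005 -0.0599]
26 [ 0.1402  0.0003 -0.0555]
21 [ 0.1474  0.     -0.0517]
16 [ 0.155  -0.0002 -0.0486]
11 [ 0.1627 -0.0005 -0.0462]
6 [ 0.1707 -0.0008 -0.0444]
2 [ 0.1772 -0.001  -0.0435]
0 [ 0.1804 -0.0011 -0.0432]
-2 [ 0.1837 -0.0012 -0.0431]
-4 [ 0.1869 -0.0013 -0.043 ]
```

>>> {"fn": "apply_moves", "kwargs": {
  "commands": [
    [0, 0.002, -0.04, 0, -1],
    [0.03, 0.002, -0.069, 0, -1],
    [0.07, 0.002, -0.069, 0, -1],
    [0.091, 0.002, -0.069, 0, -1],
    [0.091, 0.002, -0.069, 0, -1],
    [0.117, 0.001, -0.07, 0, -1],
    [0.127, 0.001, -0.065, 0, -1],
    [0.133, 0, -0.06, 0, -1],
    [0.14, 0, -0.0555, 0, -1],
    [0.14, 0, -0.0555, 0, -1]
  ],
  "newtons": 30
}}

```text
time: 17.7
ee_pos: [0.5312, -0.2492, 0.1214]
tcp_rot: [43.1, 87.1, 19.7]
wrist_force: [-2.6, 1.0, -0.0]
opening: 0.0247
```

```bash
cat > look.py <<'E'
from wr import *
import sys
o=bot.get_obs();c=cams.camera('wrist');W,T=wcloud(c,o);np.savez('wl.npz',W=W,T=T,f=c['frame'],d=c['depth'])
print(o['time'],o['ee_pos'].round(4),'F',o['wrist_force'].round(1),'op',o['opening'].round(4),'q',o['q'].round(1),'x',Rt(o)[:,0].round(3))
for b in [(306,190,336,230),(306,200,336,280)]: print(stem2(W,c['depth'],o,b))
cv2.imwrite('pics/%s.png'%sys.argv[1],c['frame'])
E
python3 look.py l1
python3 - <<'E'
from h import *
o=bot.get_obs();R=Rt(o);a=np.radians(-23.4);ex=np.array([np.cos(a),np.sin(a),0]);ey=np.array([-ex[1],ex[0],0]);o2=np.array([.4387,-.2751,0])
g=o['ee_pos']-.025*R[:,0];print('grip rack',(g-o2)@ex,(g-o2)@ey,g[2])
for th in [26,21,16,11,6,2,0,-2,-4]:
    t=np.radians(th);X=-.006-.01*np.sin(t)+.093*np.cos(t);Z=.097+.01*np.cos(t)+.093*np.sin(t)
    print(th,(R.T@(o2+X*ex+.06*ey+[0,0,Z]-g)).round(4))
E
```

```text
grip rack 0.07350845663740938 0.05958863141734677 0.14686681596894235
26 [ 0.0001  0.0004 -0.0003]
21 [0.0073 0.0002 0.0035]
16 [ 0.0149 -0.0001  0.0066]
11 [ 0.0227 -0.0004  0.009 ]
6 [ 0.0306 -0.0007  0.0108]
2 [ 0.0371 -0.0009  0.0117]
0 [ 0.0403 -0.001   0.012 ]
-2 [ 0.0436 -0.0011  0.0121]
-4 [ 0.0469 -0.0012  0.0122]Traceback (most recent call last):
  File "look.py", line 4, in <module>
    print(o['time'],o['ee_pos'].round(4),'F',o['wrist_force'].round(1),'op',o['opening'].round(4),'q',o['q'].round(1),'x',Rt(o)[:,0].round(3))
                                                                            ^^^^^^^^^^^^^^^^^^
AttributeError: 'float' object has no attribute 'round'
```

```bash
sed -i "s/o\['opening'\].round(4)/round(o['opening'],4)/" look.py; python3 look.py l1
```

```text
17.75 [ 0.531  -0.2492  0.1219] F [-1.3  0.4  0.5] op 0.0252 q [-26.2   6.9   2.3  83.4   2.1  -2.8] x [ 0.048  0.017 -0.999]
{'n': 1195, 'xy': array([-0.0228, -0.0008]), 'tool_elev': np.float64(23.3), 'skew': np.float64(1.0), 'err': np.float64(0.0004), 'elev': np.float64(25.5), 'az': np.float64(-23.3), 'z': (np.float64(-0.033), np.float64(-0.015))}
{'n': 2393, 'xy': array([-0.0226, -0.0007]), 'tool_elev': np.float64(22.9), 'skew': np.float64(1.0), 'err': np.float64(0.0004), 'elev': np.float64(25.1), 'az': np.float64(-23.2), 'z': (np.float64(-0.029), np.float64(0.007))}
```

The pivot works: the stem's elevation fell from 40.6° to 25.3°, as planned, with a force of only a few N. Continuing to level.

>>> {"fn": "apply_moves", "kwargs": {
  "commands": [
    [0.0075, 0, 0.0035, 0, -1],
    [0.015, 0, 0.0065, 0, -1],
    [0.0225, 0, 0.009, 0, -1],
    [0.0305, -0.001, 0.011, 0, -1],
    [0.037, -0.001, 0.0115, 0, -1],
    [0.0405, -0.001, 0.012, 0, -1],
    [0.0405, -0.001, 0.012, 0, -1]
  ]
}}

```text
time: 18.5
ee_pos: [0.5435, -0.2538, 0.0816]
tcp_rot: [43.5, 87.0, 20.2]
wrist_force: [-1.2, 1.6, 2.2]
opening: 0.0253
```

```bash
python3 look.py l2
```

```text
18.5 [ 0.5435 -0.2538  0.0816] F [-1.2  1.6  2.2] op 0.0253 q [-26.1   9.    0.2  79.2   2.1  -2.7] x [ 0.048  0.018 -0.999]
{'n': 1191, 'xy': array([-0.0237, -0.0004]), 'tool_elev': np.float64(-1.8), 'skew': np.float64(-0.2), 'err': np.float64(0.0004), 'elev': np.float64(0.4), 'az': np.float64(-23.5), 'z': (np.float64(-0.037), np.float64(-0.018))}
{'n': 2387, 'xy': array([-0.0239, -0.0006]), 'tool_elev': np.float64(-1.4), 'skew': np.float64(-0.4), 'err': np.float64(0.0004), 'elev': np.float64(0.7), 'az': np.float64(-23.8), 'z': (np.float64(-0.032), np.float64(0.009))}
```

>>> {"fn": "apply_moves", "kwargs": {
  "commands": [
    [0, 0, 0, 0, -1],
    [0, 0, 0, 0, -1],
    [-0.04, 0, 0, 0, -1],
    [-0.08, 0, 0, 0, -1],
    [-0.12, 0, 0, 0, -1],
    [-0.145, 0, 0, 0, -1],
    [-0.145, 0, 0, 0, -1]
  ],
  "newtons": 60
}}

```text
time: 19.25
ee_pos: [0.5377, -0.2573, 0.2312]
tcp_rot: [37.8, 86.8, 14.4]
wrist_force: [0.0, -0.2, -2.4]
opening: 0.0248
```

```bash
python3 look.py l3;  python3 - <<'E'
from h import *
o=bot.get_obs();x=Rt(o)[:,0];print(plan(np.array([.552,.098,.235])+.0238*x,163.1))
E
```

```text
19.25 [ 0.5377 -0.2573  0.2312] F [ 0.  -0.2 -2.4] op 0.0248 q [-26.7   9.3  17.1  95.4   2.1  -3.3] x [ 0.055  0.014 -0.998]
{'n': 1197, 'xy': array([-0.0505, -0.0032]), 'tool_elev': np.float64(0.7), 'skew': np.float64(-2.1), 'err': np.float64(0.0008), 'elev': np.float64(3.2), 'az': np.float64(-25.6), 'z': (np.float64(-0.036), np.float64(-0.017))}
{'n': 2387, 'xy': array([-0.0238, -0.0006]), 'tool_elev': np.float64(1.4), 'skew': np.float64(-0.5), 'err': np.float64(0.0004), 'elev': np.float64(4.0), 'az': np.float64(-23.9), 'z': (np.float64(-0.032), np.float64(0.008))}
(array([ 0.0236,  0.3319, -0.1271]), 'roll', 1.459, 'jaw now', np.float64(66.7), 'q6', np.float64(-3.3))
```

>>> {"fn": "apply_moves", "kwargs": {
  "commands": [
    [0, 0, 0, 0, -1],
    [0, 0, 0, 0, -1],
    [0, 0, 0, 0, -1]
  ]
}}

```text
time: 19.6
ee_pos: [0.537, -0.2568, 0.2272]
tcp_rot: [41.5, 87.0, 18.1]
wrist_force: [-0.1, -0.2, -1.1]
opening: 0.0249
```

```bash
sed -i 's/for b in .*: print/for b in [(306,190,336,280),(308,205,334,265)]: print/' look.py; python3 look.py l4;  python3 - <<'E'
from h import *
o=bot.get_obs();x=Rt(o)[:,0]
print(x,plan(np.array([.546,.0772,.235])+.0238*x,163.1))
E
```

```text
19.6 [ 0.537  -0.2568  0.2272] F [-0.1 -0.2 -1.1] op 0.0249 q [-26.7   9.4  16.8  95.3   2.1  -3.3] x [ 0.05   0.016 -0.999]
{'n': 2689, 'xy': array([-0.0238, -0.0006]), 'tool_elev': np.float64(1.4), 'skew': np.float64(-0.2), 'err': np.float64(0.0004), 'elev': np.float64(3.6), 'az': np.float64(-23.6), 'z': (np.float64(-0.036), np.float64(0.008))}
{'n': 1552, 'xy': array([-0.0238, -0.0008]), 'tool_elev': np.float64(1.2), 'skew': np.float64(-0.9), 'err': np.float64(0.0004), 'elev': np.float64(3.4), 'az': np.float64(-24.4), 'z': (np.float64(-0.03), np.float64(0.0))}
[ 0.05041189  0.01631886 -0.99859518] (array([ 0.0221,  0.3104, -0.124 ]), 'roll', 1.459, 'jaw now', np.float64(66.7), 'q6', np.float64(-3.3))
```

>>> {"fn": "apply_moves", "kwargs": {
  "commands": [
    [0.005, 0.04, -0.016, 0.12, -1],
    [0.01, 0.08, -0.032, 0.26, -1],
    [0.015, 0.12, -0.048, 0.4, -1],
    [0.018, 0.16, -0.064, 0.54, -1],
    [0.02, 0.2, -0.08, 0.68, -1],
    [0.022, 0.24, -0.096, 0.82, -1],
    [0.022, 0.27, -0.108, 0.96, -1],
    [0.022, 0.295, -0.118, 1.1, -1],
    [0.022, 0.31, -0.124, 1.24, -1],
    [0.022, 0.31, -0.124, 1.37, -1],
    [0.022, 0.31, -0.124, 1.459, -1],
    [0.022, 0.31, -0.124, 1.459, -1]
  ]
}}

```text
time: 20.85
ee_pos: [0.5468, 0.0775, 0.2108]
tcp_rot: [125.1, 87.0, 18.1]
wrist_force: [-0.2, -1.1, -1.6]
opening: 0.0251
```

>>> {"fn": "apply_moves", "kwargs": {
  "commands": [
    [0, 0, 0, 0, -1],
    [0, 0, 0, 0, -1],
    [0, 0, 0, 0, -1]
  ]
}}

```text
time: 21.15
ee_pos: [0.5468, 0.0773, 0.2107]
tcp_rot: [125.0, 87.0, 18.1]
wrist_force: [-0.3, -0.9, -1.2]
opening: 0.0248
```

```bash
python3 look.py l5;  python3 - <<'E'
from h import *
o=bot.get_obs();x=Rt(o)[:,0]
print('axis',o['ee_pos']-.0238*x,plan(np.array([.546,.0772,.235])+.0238*x,163.1))
s=cams.camera('scene');t=cams.camera('top');np.savez('t5.npz',W=world(t),**t);np.savez('s5.npz',W=world(s),**s)
cv2.imwrite('pics/l6.png',np.vstack([s['frame'][120:340],t['frame'][90:310]]))
E
```

```text
21.15 [0.5468 0.0773 0.2107] F [-0.3 -0.9 -1.2] op 0.0248 q [  7.7   2.1   7.1  92.    0.5 114.7] x [ 0.05   0.016 -0.999]
{'n': 2683, 'xy': array([-0.0239,  0.0002]), 'tool_elev': np.float64(1.5), 'skew': np.float64(-0.4), 'err': np.float64(0.0004), 'elev': np.float64(-0.2), 'az': np.float64(-107.4), 'z': (np.float64(-0.036), np.float64(0.009))}
{'n': 1550, 'xy': array([-0.051 , -0.0013]), 'tool_elev': np.float64(1.1), 'skew': np.float64(-0.0), 'err': np.float64(0.0007), 'elev': np.float64(-0.6), 'az': np.float64(-107.0), 'z': (np.float64(-0.029), np.float64(0.001))}
axis [0.54559288 0.07691379 0.23454709] (array([-0.0004,  0.0003, -0.0004]), 'roll', -0.001, 'jaw now', np.float64(-17.0), 'q6', np.float64(114.7))
```

View pics/l6.png

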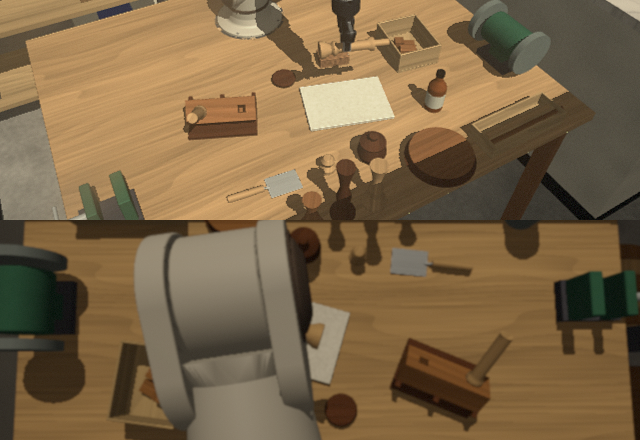

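Run:
```python
from h import *
z=np.load('s5.npz');W=z['W'];f=z['frame'].astype(int);d=z['depth']
m=(d>0)&(W[...,2]>.195)&(W[...,2]<.275)&(f[...,2]-f[...,0]>40)&(abs(W[...,0]-.549)<.12)&(abs(W[...,1]-.088)<.2)
q=W[m];u=np.array([np.cos(np.radians(73.1)),np.sin(np.radians(73.1))]);s=(q[:,:2]-[.549,.0877])@u;t=(q[:,:2]-[.549,.0877])@[-u[1],u[0]]
print(len(q),'along',np.percentile(s,[1,99]).round(3),'across',np.percentile(t,[5,50,95]).round(3),'z',np.percentile(q[:,2],[2,50,98]).round(3))
for lo,hi in [(-.1,-.07),(-.05,-.02),(.02,.05),(.07,.1)]:
    k=(s>lo)&(s<hi);print(lo,k.sum(),q[k][:,2].max().round(3) if k.any() else '')
```

```text
688 along [-0.086  0.11 ] across [-0.024 -0.013  0.004] z [0.221 0.241 0.257]
-0.1 125 0.26
-0.05 114 0.272
0.02 102 0.251
0.07 69 0.246
```

```bash
python3 -c "
from h import *
o=bot.get_obs();print(o['time'],o['opening'],abs(o['qd']).max());print(bot.job_done())"
```

```text
21.3 0.02512372811053852 0.17435737911186627
the job is handed in; nothing more can be done
None
```

I cleared both offcuts into the scrap box, drew the candlestick stem out of the rack, and handed the job in at 21.3 s with the arm still holding it. It lies level over the middle of the board. The tool moves could not tip the stem, so I levelled it by pressing its tenon on the rack's top ridge to pivot it in the grip. Contact forces there were a few N.

**Last checks**
- **Level:** the stem's elevation was between −0.2° and −0.6°.
- **Direction:** it pointed at −107.2°, against −106.9° for the board's long side.
- **Height:** its axis was at z = 0.235 m, so the lowest point (the cup rim) is about 19.7 cm above the board.
- **Grip:** about 25 mm opening at 60 N, steady.
- **Surroundings:** the pictures show both offcuts in the box, the board clear, and the blank still in the rack. I saw nothing else moved, though the arm hid part of the last overhead view.

**What disagreed**
- The opening reads 1–3 mm smaller than the real widths.
- The stem came back up about 3° when it left the ridge. The tool had drifted about 3° off vertical, so I chose the turn direction that let the two cancel.
- The scene camera puts the stem's middle about 1 cm off the board centre along its length. I left that uncorrected.

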